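# Release and push out the used filter slide of an air sampler

### The job

The filter in the air sampler with the orange slide is due for a change. Take the blue-handled pin tool from its stand, hold the orange slide's recessed release button down with the pin while you push the slide out away from the robot as far as it goes, then stand the tool back upright in its stand. Leave the sampler with the green slide alone.

Things in the scene. Friction and masses are not known exactly. Their poses are not given: they have to be found in the camera images.
- pin_handle (a point): Centre of the pin tool's blue handle, 24 x 24 mm square and 60 mm tall; z up along the tool, x and y square to its flats. The loose tool (0.1 kg, 126 mm tall) stands upright, pin down, in its stand: from below, a dark steel pin 10 mm in diameter and 60 mm long, a collar 44 mm in diameter and 6 mm thick, then the handle. This point is half-way up the handle, 96 mm above the pin's tip.
- pin_tip (a point): Centre of the flat lower end of the pin tool's pin, 96 mm below the handle's centre along the tool; same axes.
- stand_mouth (a point): The tool's stand: a heavy grey block 70 x 70 x 75 mm, fixed to the bench, with a square hole 27 x 27 mm, 70 mm deep, in its top. This point is the centre of the hole's mouth, level with the block's top. The tool stands with its pin in the hole and its collar flat on the top: its handle's centre is then 36 mm above this point. z is up.
- orange_release (a point): Centre of the top of the round white release button (25 mm wide) at the bottom of a square recess, 27 x 27 mm and 21 mm deep, in the near end of the orange slide, whose top is 101 mm above the bench. It rides with the slide and goes down with the button. x: the way the slide is pushed out, roughly away from the robot; z up. The pin, holding the button down, pushes on the recess's wall.
- orange_slide (a joint): How far the orange slide is out, in m: 0 in and latched, 0.065 at its stop. It runs easily (1 N) while the button is held over 4 mm down, as it must be for the first 30 mm; left there or beyond, it stays. Its sampler is a white box 200 x 120 x 111 mm, fixed to the bench; the roof over its far end begins 89 mm ahead (x) of the button when the slide is in.
- orange_button (a joint): How far the orange slide's button is pressed, in m: 0 up, 0.008 fully down. A spring pushes it up with 1.5 N at first, 3.5 N when fully down.
- green_release (a point): The same point of the other sampler, alike but for its green slide: not to be used. Either sampler may stand on the left.
There are look-alikes about, which are no part of the job. What is shaped like the part that bears pin_handle but yellow is not meant.

How it is judged:
By the outcome, as a careful person would: the job done as asked, in the order asked, and still so for the second after the job is handed in, with the robot touching nothing.
It also fails if it takes over 45 s, if anything falls off the work surface, if the arm or the gripper's body presses on something with over 40 N, if the wrist force passes 120 N, or if a joint passes its speed limit or range.

### The arm

A 6-joint arm with a two-finger parallel gripper is mounted at the origin on the work surface. World frame = base frame: x ahead of the robot, y to its left, z up, the work surface at z = 0. Lengths are in m, angles in rad, forces in N, time in s.
With the tool pointing down it reaches from about 0.375 to 0.925 m from the base axis. Payload 5.7 kg.
Tool frame: the origin (TCP) lies midway between the tips of the shut fingers; the grasp point (between the pads) lies 19 mm behind it (ctrl.grip_point_offset is the distance from the TCP to the grasp point, in m); z points along the fingers, x is the direction in which the jaws open and shut, and the axes are right-handed (so a half turn about z gives the same grasp; the last joint's range is limited). The gripper opens to 85 mm and grips with 20 to 120 N. Pads are 22 mm wide; open, the fingers measure 114 mm over their backs; the gripper's body (76 mm by 85 mm) begins 54 mm behind the grasp point. The pads swing forward as they close: fully open they stand 13 mm farther back than shut.
Start: joints at [-1.345, 0.359, 1.51, -0, 1.272, -0.115], TCP at [0.201, -0.565, 0.231] pointing down, gripper open.
Joint ranges: [-2.97, 2.97], [-1.01, 2.36], [0.21, 2.38], [-0.96, 4.11], [0.2, 2.71], [-2.98, 2.98]. Speed limits (rad/s): [2.39, 2.39, 3.14, 3.14, 3.14, 3.14].

### API

Orientations are given as a unit quaternion [x, y, z, w].
In Python, from station import ctrl, cams, hand_in, finder gives the robot as it stands. The module is installed in compiled form; this text tells all that it offers.
- The arm moves only by the tool apply_moves, never from a script. Its argument "increments" is one flat list of numbers, 6 for each row, row after row: the shift along the tool's x, y, z in cm, then the turn, a rotation vector about the tool's x, y, z in degrees. A call has exactly 10 rows; each row is the pose to reach, as a shift and turn from the pose measured when the call began, along the tool's axes at that moment; what a row does not reach only later rows make up. A row lasts 1/10 s, in which the tool goes at most 50 mm and 8.59 degrees, less where a joint would pass 70% of its speed; a pose out of reach is approached as far as the arm can. A call with a gripper value outside its range is refused whole. "fingers" is the opening, from 0 (shut) to 1 (fully open), set as the call begins (left out, the last holds). The fingers move at their own pace and stop on an object; "grip_force" is the grip in N (left out, the last holds). Time passes only in rows, so rows that repeat a pose let the fingers close, or fill a call up. It gives the time, the measured TCP pose, the force and the opening at its end, in the units of the state.
- ctrl.read_state(): the state, without advancing time (a new reading comes with each control period).
- cams.grab_frame(name): name is "side" or "top"; returns a dict with "image" (400x640x3 uint8, red, green, blue), "depth" (400x640 float32, m along the optical axis (not along the pixel's ray), 0 where there is no reading), "intrinsics" (3x3 intrinsics, pixels), "dist_coeffs" ([k1, k2, p1, p2, k3] as OpenCV has them; the pictures are not rectified), "rvec" (rotation vector, rad) and "tvec" (3), from world to camera coordinates, as OpenCV has them. Camera axes: x right, y down, z forward; pixel columns grow to the right and rows downward; lengths in m; the calibration is good to about 2 mm. A picture is of the moment at which its call begins.
- hand_in(): hands the job in, once; it reports no verdict.
Trained networks look in a picture, given as the dict that the camera call returned (one of the last four; its "shot" number tells which), for a name from the list of things; names that differ only in an ending like _2 or _b are one class to them, and where a whole thing is asked for, a point or a joint stands for the part that bears it (a point fixed in the world has none). Each returns a list of dicts, best first, with "score" (0 to 1); they miss things now and then, are a little off and sometimes report something else, mostly with a low value. They report only what shows in the picture. A call takes as long as a camera call. They do not tell look-alikes from the thing itself.
- finder.look_for(picture, query): "rect" ([centre column, centre row, width, height] in pixels, round what is visible of it).
- finder.cut_out(picture, query): "pixels" (400x640 bool, what is visible of it) and "rect" ([centre column, centre row, width, height] in pixels, round what is visible of it).
The state is a dict: "clock": time; "joints": joint angles; "dq": joint speeds; "joint_torque": joint torques, N m; "eef_pos": TCP position; "eef_rot": TCP orientation; "ft_force": force on the tool from outside, world axes, zero at the start; "torque": the same for the moment, N m; "gripper_width": finger opening in m.
Only numpy, scipy, OpenCV 4.12 (cv2) and the standard library are available. Lean on these libraries where they do the work, as an engineer would, in place of code of your own. Each camera call takes 0.05 s, during which the arm holds its last target. There are 200 camera calls.

## Working session

There is one attempt and no reset: what is moved stays moved. The work goes in short steps, Python scripts to look and compute and a tool call to move; the robot and the scene stay as the last step left them, time stands still between calls to the robot, and variables do not carry over. Pictures are saved under pics/ and viewed, about 8 in all and at most 12, crops included, and the job is handed in when it is done.

Besides the shell and the picture viewer there is one more tool, called after "Call:" by a JSON object that holds its "method" and its "body". apply_moves: Moves the arm, as the interface text tells. Its arguments: {"type":"object","properties":{"increments":{"type":"array","items":{"type":"number"}},"fingers":{"type":"number"},"grip_force":{"type":"number"}},"required":["increments"]}

```bash
mkdir -p pics
cat > h.py <<'E'
import numpy as np, cv2
from station import ctrl, cams, finder
from scipy.spatial.transform import Rotation as R
def cloud(f):
    d=f["depth"];h,w=d.shape
    uv=np.stack(np.meshgrid(np.arange(w),np.arange(h)),-1).reshape(-1,1,2).astype(np.float64)
    n=cv2.undistortPoints(uv,np.array(f["intrinsics"]),np.array(f["dist_coeffs"])).reshape(-1,2)
    c=np.c_[n,np.ones(len(n))]*d.reshape(-1,1)
    Rm=cv2.Rodrigues(np.array(f["rvec"],float))[0]
    p=(c-np.array(f["tvec"]).ravel())@Rm
    p[d.ravel()<=0]=np.nan
    return p.reshape(h,w,3)
def save(f,name,box=None,s=1):
    im=f["image"][:,:,::-1]
    if box: im=im[box[1]:box[3],box[0]:box[2]]
    cv2.imwrite("pics/"+name,cv2.resize(im,None,fx=s,fy=s,interpolation=cv2.INTER_CUBIC))
def proj(f,p): return cv2.projectPoints(np.array(p,float).reshape(-1,1,3),np.array(f["rvec"],float),np.array(f["tvec"],float),np.array(f["intrinsics"]),np.array(f["dist_coeffs"]))[0].reshape(-1,2)
E
python3 - <<'E'
from h import *
for n in("top","side"):
    f=cams.grab_frame(n);save(f,n+"0.png");P=cloud(f)
    Rm=cv2.Rodrigues(np.array(f["rvec"],float))[0];print(n,"cam at",-Rm.T@np.array(f["tvec"]).ravel())
    for q in("pin_handle","orange_release","orange_slide","green_release","stand_mouth"):
        try:
            for r in finder.cut_out(f,q)[:4]:
                print(q,round(r["score"],2),np.round(r["rect"]),np.round(np.nanmedian(P[r["pixels"]],0),3),np.median(f["image"][r["pixels"]],0))
        except Exception as e: print(q,e)
print(ctrl.read_state())
E
```

```text
top cam at [0.43913226 0.05171233 1.11262588]
pin_handle 0.79 [194. 191.  24.  18.] [0.519 0.379 0.09 ] [130. 124.  56.]
pin_handle 0.6 [229. 210.  22.  14.] [0.465 0.291 0.091] [73. 74. 82.]
orange_release 0.65 [337. 192.  13.  11.] [0.515 0.036 0.08 ] [144. 144. 144.]
orange_slide 0.9 [338. 180.  46.  62.] [0.537 0.041 0.098] [141. 110.  61.]
stand_mouth 0.67 [233. 215.  40.  32.] [0.461 0.277 0.074] [116. 116. 118.]
stand_mouth 0.3 [228. 209.  24.  20.] [0.466 0.29  0.1  ] [71. 73. 80.]
side cam at [0.08427382 0.62795421 0.88758743]
pin_handle 0.79 [254. 266.  25.  36.] [0.46  0.303 0.107] [51. 56. 68.]
pin_handle 0.71 [203. 293.  26.  41.] [0.515 0.388 0.082] [127. 117.  35.]
orange_slide 0.61 [305. 177.  73.  51.] [0.531 0.035 0.099] [148.  95.  31.]
stand_mouth 0.65 [257. 287.  51.  58.] [0.445 0.316 0.065] [58. 58. 57.]
{'clock': 0.6, 'joints': array([-1.34514564e+00,  3.58785372e-01,  1.51039840e+00,  2.82093521e-06,
        1.27255415e+00, -1.15087745e-01]), 'dq': array([ 0.00142486, -0.00219455,  0.00054233, -0.0025324 ,  0.00064601,
        0.0001199 ]), 'joint_torque': array([-3.90248397e-04, -5.27292073e+01, -2.78918660e+01, -4.76320474e-04,
        2.18815891e-03, -1.92839263e-05]), 'eef_pos': array([ 0.20049949, -0.56545649,  0.23127611]), 'eef_rot': array([ 8.16756503e-01, -5.76982504e-01, -5.32183104e-05, -4.94465758e-05]), 'ft_force': array([ 0.88284056,  0.42526682, -0.22637619]), 'torque': array([ 0.01573996, -0.00523572, -0.01308638]), 'gripper_width': 0.08547448563252989}
```

View pics/top0.png

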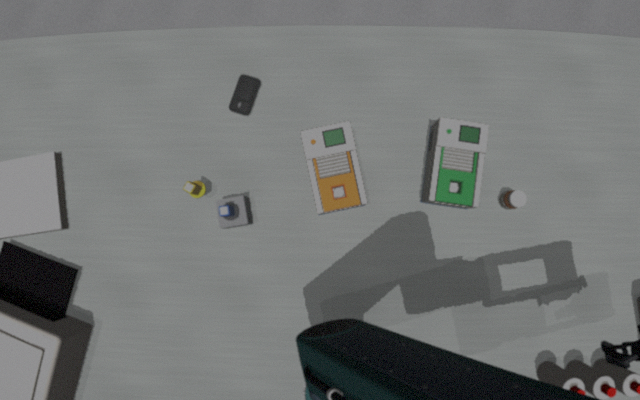

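View pics/side0.png

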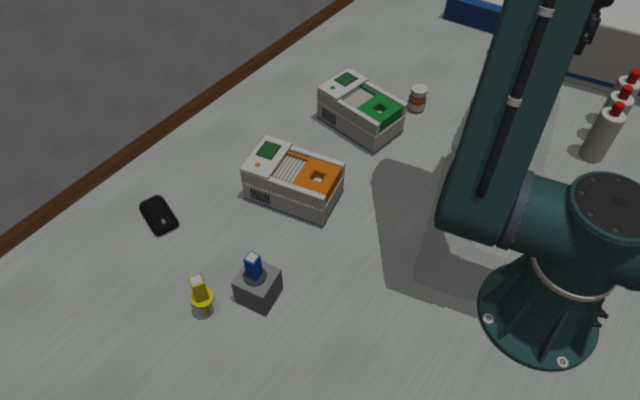

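Top view: the blue-handled tool stands in the grey stand at (229,211). The yellow look-alike is at (195,188), with no stand. The orange sampler is at (335,170) and the green one at (460,165). Candidates for the tool are blue (229,211) and yellow (195,188), and I choose the blue one. Next I measure precisely.

```bash
cat >> h.py <<'E'
def ortho(f,z,x0,x1,y0,y1,res=0.0005):
    # image resampled on plane z; rows: x decreasing downward (far on top), cols: y decreasing to the right
    xs=np.arange(x1,x0,-res);ys=np.arange(y1,y0,-res)
    X,Y=np.meshgrid(xs,ys,indexing="ij")
    uv=proj(f,np.stack([X,Y,np.full_like(X,z)],-1)).reshape(*X.shape,2).astype(np.float32)
    return cv2.remap(f["image"],uv[...,0],uv[...,1],cv2.INTER_CUBIC)
E
python3 - <<'E'
from h import *
def rect(p,msg):
    c,s,a=cv2.minAreaRect((p[:,:2]*1000).astype(np.float32));print(msg,len(p),np.round(c,1),np.round(s,1),round(a,1),"z",np.round(np.percentile(p[:,2],[10,50,90]),4))
for n in("top","side"):
    f=cams.grab_frame(n);P=cloud(f);im=f["image"].astype(int)
    x,y,z=P[...,0],P[...,1],P[...,2]
    near=(abs(x-.462)<.06)&(abs(y-.285)<.06)
    rect(P[near&(z>.065)&(z<.0785)],n+" standtop")
    rect(P[near&(z>.131)&(z<.15)],n+" handletop")
    o=(abs(x-.54)<.15)&(abs(y-.04)<.1)
    org=o&(im[...,0]-im[...,2]>40)&(abs(z-.101)<.005)
    rect(P[org],n+" orange")
    wh=o&(z>.106)&(z<.117);rect(P[wh],n+" roof")
    rect(P[o&(z>.09)],n+" box")
    bt=(abs(x-.515)<.03)&(abs(y-.036)<.03)&(z<.092)&(z>.07);rect(P[bt],n+" recess")
    if n=="top": F=f
a=ortho(F,.101,.44,.64,-.04,.11);b=ortho(F,.141,.40,.55,.22,.37);c=ortho(F,.075,.40,.55,.22,.37)
out=np.zeros((600,400+0,3),np.uint8)
out=np.hstack([a,np.vstack([b,np.zeros((100,300,3),np.uint8)]), ]);print(out.shape)
out=np.hstack([out,np.vstack([c,np.zeros((100,300,3),np.uint8)])])
out=cv2.resize(out,(800,int(out.shape[0]*800/out.shape[1])))
cv2.imwrite("pics/ortho.png",out[:,:,::-1])
E
```

```text
top standtop 545 [465.5 295.5] [70.6 69.9] 10.6 z [0.0724 0.075  0.0772]
top handletop 111 [467.  296.6] [23.9 23.9] 8.3 z [0.1383 0.1413 0.1435]
top orange 1156 [539.8  40.7] [129.1  88.1] 12.3 z [0.0983 0.1009 0.1035]
top roof 1609 [573.3  48.2] [199.3 120.3] 12.0 z [0.1083 0.1111 0.1137]
top box 3608 [572.8  47.9] [200.7 120.2] 12.2 z [0.0979 0.1046 0.1127]
top recess 99 [515.5  35.1] [26.3 26.4] 11.7 z [0.077  0.0803 0.0833]
side standtop 753 [466.3 293.6] [71.8 72.5] 10.1 z [0.0705 0.0761 0.0778]
side handletop 192 [467.2 297. ] [24.8 25.1] 10.0 z [0.1354 0.1421 0.1448]
side orange 1085 [540.3  38.3] [132.8  92.5] 12.7 z [0.0988 0.1015 0.1034]
side roof 1377 [572.3  47.9] [200.5 122.7] 12.5 z [0.1084 0.1118 0.1138]
side box 3694 [571.2  47.3] [202.6 124.3] 12.2 z [0.0941 0.1035 0.1128]
side recess 82 [517.6  27.8] [25. 18.] 12.5 z [0.0779 0.0824 0.09  ]Traceback (most recent call last):
  File "<stdin>", line 19, in <module>
    return _nx.concatenate(arrs, 1, dtype=dtype, casting=casting)
           ~~~~~~~~~~~~~~~^^^^^^^^^^^^^^^^^^^^^^^^^^^^^^^^^^^^^^^
ValueError: all the input array dimensions except for the concatenation axis must match exactly, but along dimension 0, the array at index 0 has size 400 and the array at index 1 has size 401
```

```bash
cat >> h.py <<'E'
def inc(*wps):
    """wps: (x,y,z[m],yaw deg of tool x axis), tool pointing down -> shift cm, rotvec deg"""
    s=ctrl.read_state();p=s["eef_pos"];r=R.from_quat(s["eef_rot"])
    print("t",round(s["clock"],2),"pos",np.round(p,4),"yaw",np.round(np.degrees(np.arctan2(*r.as_matrix()[[1,0],0])),2),"F",np.round(s["ft_force"],1),"w",round(s["gripper_width"],4),"zax",np.round(r.as_matrix()[:,2],3))
    for w in wps:
        a=np.radians(w[3]);c,sn=np.cos(a),np.sin(a)
        T=R.from_matrix(np.array([[c,sn,0],[sn,-c,0],[0,0,-1]]))
        print(w,np.round(r.inv().apply(np.array(w[:3])-p)*100,2),np.round((r.inv()*T).as_rotvec(degrees=True),2))
E
python3 - <<'E'
from h import *
f=cams.grab_frame("side");save(f,"crop.png",(170,230,310,320),5)
inc((.33,-.45,.28,-50),(.46,-.25,.28,-30),(.47,-.05,.28,-10),(.467,.1,.27,10),(.467,.297,.25,10))
E
```

```text
t 0.75 pos [ 0.2005 -0.5655  0.2313] yaw -70.47 F [-0.4 -0.3 -0.4] w 0.0849 zax [ 0.  0. -1.]
(0.33, -0.45, 0.28, -50) [ -6.56 -16.06  -4.87] [ -0.     0.   -20.47]
(0.46, -0.25, 0.28, -30) [-21.06 -35.    -4.87] [ -0.     0.   -40.47]
(0.47, -0.05, 0.28, -10) [-39.58 -42.62  -4.87] [ -0.     0.   -60.47]
(0.467, 0.1, 0.27, 10) [-53.81 -47.35  -3.87] [ -0.     0.   -80.47]
(0.467, 0.297, 0.25, 10) [-72.38 -53.94  -1.87] [ -0.     0.   -80.47]
```

View pics/crop.png

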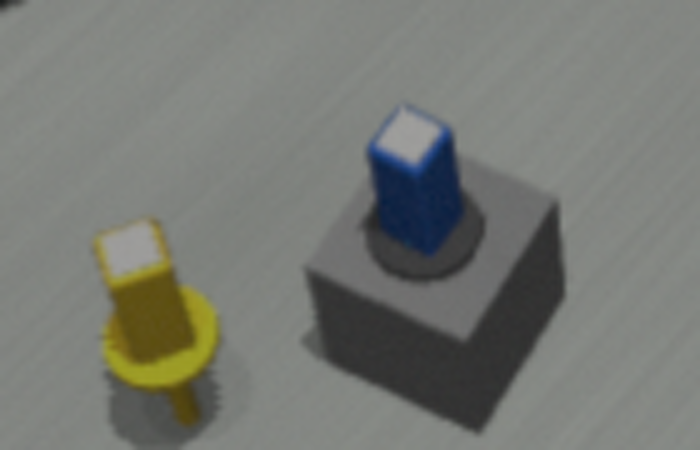

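The crop shows the blue handle with a dark collar, seated in the grey stand (crop centre about 415,190, full image about 253,268). The yellow one stands free to its left, so the choice is confirmed.

Call:
{"method": "apply_moves", "body": {"increments": [-1.6, -4, -1.2, 0, 0, -5, -3.3, -8, -2.4, 0, 0, -10, -5, -12, -3.6, 0, 0, -15, -6.6, -16, -4.9, 0, 0, -20.5, -10.2, -20, -4.9, 0, 0, -25, -13.8, -23, -4.9, 0, 0, -30, -17.4, -26.5, -4.9, 0, 0, -35, -21, -30, -4.9, 0, 0, -40, -24.5, -33, -4.9, 0, 0, -45, -28, -36, -4.9, 0, 0, -50], "fingers": 1, "grip_force": 60}}

```text
clock: 1.75
eef_pos: [0.4468, -0.1793, 0.2806]
eef_rot: [0.984, -0.176, 0.0, 0.0]
ft_force: [0.8, 1.0, -0.3]
gripper_width: 0.0854
```

Run:
```python
from h import *
inc((.467,.1,.27,10),(.467,.297,.22,10))
```

```text
t 1.75 pos [ 0.4468 -0.1793  0.2806] yaw -20.26 F [ 0.8  1.  -0.3] w 0.0854 zax [ 0.001 -0.    -1.   ]
(0.467, 0.1, 0.27, 10) [ -7.78 -26.9    1.05] [ 1.000e-02 -4.000e-02 -3.026e+01]
(0.467, 0.297, 0.22, 10) [-14.6  -45.39   6.05] [ 1.000e-02 -4.000e-02 -3.026e+01]
```

Call:
{"method": "apply_moves", "body": {"increments": [-1.4, -4.7, 0.1, 0, 0, -5, -2.8, -9.4, 0.2, 0, 0, -10, -4.2, -14, 0.4, 0, 0, -15, -5.6, -18.8, 0.7, 0, 0, -20, -7, -23.5, 1, 0, 0, -25, -8.6, -28, 1.2, 0, 0, -30.3, -10, -32.5, 2, 0, 0, -30.3, -11.6, -37, 3.5, 0, 0, -30.3, -13.2, -41.3, 5, 0, 0, -30.3, -14.6, -45.4, 6, 0, 0, -30.3]}}

```text
clock: 2.75
eef_pos: [0.4663, 0.2992, 0.2196]
eef_rot: [0.996, 0.088, 0.0, 0.0]
ft_force: [0.6, -1.8, -1.0]
gripper_width: 0.0854
```

Run:
```python
from h import *
inc((.467,.297,.22,10),(.467,.297,.092,10))
```

```text
t 2.75 pos [0.4663 0.2992 0.2196] yaw 10.07 F [ 0.6 -1.8 -1. ] w 0.0854 zax [ 0. -0. -1.]
(0.467, 0.297, 0.22, 10) [ 0.03  0.23 -0.04] [ 0.03 -0.    0.07]
(0.467, 0.297, 0.092, 10) [ 0.03  0.22 12.76] [ 0.03 -0.    0.07]
```

Call:
{"method": "apply_moves", "body": {"increments": [0, 0.2, 2, 0, 0, 0, 0, 0.2, 4, 0, 0, 0, 0, 0.2, 6, 0, 0, 0, 0, 0.2, 8, 0, 0, 0, 0, 0.2, 9.5, 0, 0, 0, 0, 0.2, 11, 0, 0, 0, 0, 0.2, 12, 0, 0, 0, 0, 0.2, 12.7, 0, 0, 0, 0, 0.2, 12.7, 0, 0, 0, 0, 0.2, 12.7, 0, 0, 0]}}

```text
clock: 3.75
eef_pos: [0.467, 0.2973, 0.093]
eef_rot: [0.996, 0.088, 0.0, 0.0]
ft_force: [-0.0, -0.2, 0.2]
gripper_width: 0.0854
```

Call:
{"method": "apply_moves", "body": {"increments": [0, 0, 0, 0, 0, 0, 0, 0, 0, 0, 0, 0, 0, 0, 0, 0, 0, 0, 0, 0, 0, 0, 0, 0, 0, 0, 0, 0, 0, 0, 0, 0, 0, 0, 0, 0, 0, 0, 0, 0, 0, 0, 0, 0, 0, 0, 0, 0, 0, 0, 0, 0, 0, 0, 0, 0, 0, 0, 0, 0], "fingers": 0, "grip_force": 60}}

```text
clock: 4.75
eef_pos: [0.4672, 0.2974, 0.0934]
eef_rot: [0.996, 0.088, 0.001, 0.0]
ft_force: [-1.0, 0.4, 6.3]
gripper_width: 0.0235
```

Call:
{"method": "apply_moves", "body": {"increments": [0, 0, -1, 0, 0, 0, 0, 0, -2.5, 0, 0, 0, 0, 0, -4, 0, 0, 0, 0, 0, -6, 0, 0, 0, 0, 0, -8, 0, 0, 0, 0, 0, -10, 0, 0, 0, 0, 0, -12, 0, 0, 0, 0, 0, -13.5, 0, 0, 0, 0, 0, -13.5, 0, 0, 0, 0, 0, -13.5, 0, 0, 0]}}

```text
clock: 5.75
eef_pos: [0.4668, 0.2973, 0.2282]
eef_rot: [0.996, 0.088, 0.001, 0.0]
ft_force: [-0.5, -0.2, -2.2]
gripper_width: 0.0234
```

Run:
```python
from h import *
inc((.5155,.0355,.225,12))
for n in("side","top"):
    f=cams.grab_frame(n);P=cloud(f)
    s=ctrl.read_state();e=s["eef_pos"]
    r=finder.cut_out(f,"pin_handle")
    for k in r[:3]: print(n,k["score"],k["rect"],np.nanmedian(P[k["pixels"]],0))
    if n=="side":save(f,"lift.png",(180,150,340,330),4)
    x,y,z=[P[...,i] for i in range(3)]
    m=(np.hypot(x-e[0],y-e[1])<.03)
    for a,b in((.14,.155),(.155,.2),(.2,.212),(.215,.225)):
        q=P[m&(z>a)&(z<b)];print(a,b,len(q),q.mean(0) if len(q) else "")
```

```text
t 5.75 pos [0.4668 0.2973 0.2282] yaw 10.07 F [-0.5 -0.2 -2.2] w 0.0234 zax [ 0.001 -0.    -1.   ]
(0.5155, 0.0355, 0.225, 12) [ 0.22 26.63  0.33] [ 0.01 -0.06 -1.93]
side 0.87 [246.2, 229.4, 27.6, 50.1] [0.46270134 0.30735804 0.22739839]
side 0.71 [201.8, 292.9, 21.1, 41.0] [0.51475147 0.38842346 0.08329142]
0.14 0.155 5 [0.46511514 0.2981857  0.15276974]
0.155 0.2 59 [0.46431969 0.29821993 0.17164175]
0.2 0.212 4 [0.45757181 0.30930099 0.21145536]
0.215 0.225 184 [0.46018263 0.30580829 0.21795408]
top 0.47 [220.8, 207.6, 13.6, 16.1] [0.46800456 0.28435659 0.21804267]
0.14 0.155 0 
0.155 0.2 0 
0.2 0.212 3 [0.46246376 0.27907438 0.21001275]
0.215 0.225 57 [0.46888803 0.28338182 0.2169731 ]
```

View pics/lift.png

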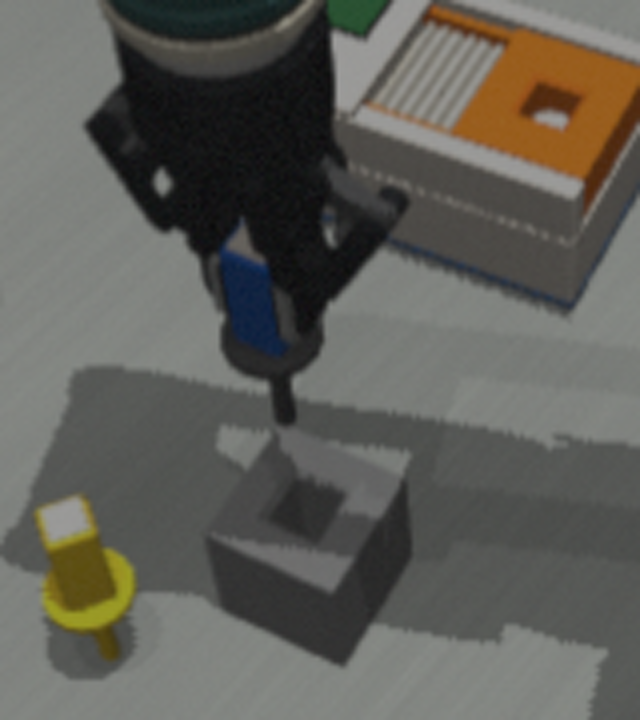

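The pin tool is held straight, with the pin tip at crop (288,415) and the empty stand hole at crop (300,510). Next, over the orange recess.

Call:
{"method": "apply_moves", "body": {"increments": [0, 3, 0, 0, 0, 0, 0, 7, 0, 0, 0, -1, 0, 11, 0.1, 0, 0, -2, 0.1, 15, 0.2, 0, 0, -2, 0.1, 19, 0.3, 0, 0, -2, 0.2, 22.5, 0.3, 0, 0, -2, 0.2, 25, 0.3, 0, 0, -2, 0.2, 26.6, 0.3, 0, 0, -2, 0.2, 26.6, 0.3, 0, 0, -2, 0.2, 26.6, 0.3, 0, 0, -2]}}

```text
clock: 6.95
eef_pos: [0.5143, 0.0355, 0.2238]
eef_rot: [0.995, 0.105, -0.001, 0.0]
ft_force: [-0.1, 0.8, -1.0]
gripper_width: 0.0233
```

Run:
```python
from h import *
inc((.5155,.0353,.225,12),(.5155,.0353,.165,12),(.5155,.0353,.152,12))
f=cams.grab_frame("side");P=cloud(f);e=ctrl.read_state()["eef_pos"]
x,y,z=[P[...,i] for i in range(3)]
m=(np.hypot(x-e[0],y-e[1])<.02)&(z>.13)&(z<.2)
for a in np.arange(.135,.2,.01):
    q=P[m&(abs(z-a)<.005)];print(round(a,3),len(q),np.round(q.mean(0),4) if len(q) else "")
print(np.nanmin(z[m]) if m.any() else "")
save(f,"over.png",(230,90,370,230),5)
```

```text
t 6.95 pos [0.5143 0.0355 0.2238] yaw 12.01 F [-0.1  0.8 -1. ] w 0.0233 zax [-0.002 -0.    -1.   ]
(0.5155, 0.0353, 0.225, 12) [ 0.11  0.05 -0.12] [-0.01  0.13  0.01]
(0.5155, 0.0353, 0.165, 12) [0.12 0.05 5.88] [-0.01  0.13  0.01]
(0.5155, 0.0353, 0.152, 12) [0.13 0.05 7.18] [-0.01  0.13  0.01]
0.135 0 
0.145 7 [0.5127 0.0379 0.1482]
0.155 16 [0.5122 0.0384 0.1559]
0.165 16 [0.5123 0.0385 0.1651]
0.175 19 [0.5125 0.0381 0.1746]
0.185 15 [0.512  0.0388 0.1852]
0.195 1 [0.5106 0.0409 0.1903]
0.14697115662672905
```

View pics/over.png

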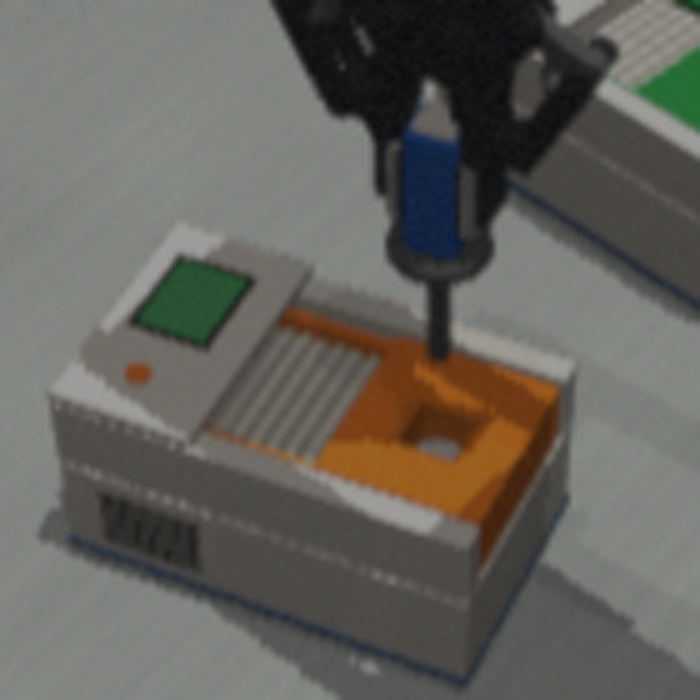

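The pin tip is above the recess (tip at crop (438,355), recess at (440,435)) and its measured position matches the target. Descending to press the button.

Call:
{"method": "apply_moves", "body": {"increments": [0.1, 0, 2, 0, 0, 0, 0.1, 0, 4, 0, 0, 0, 0.1, 0, 5, 0, 0, 0, 0.1, 0, 5.8, 0, 0, 0, 0.1, 0, 6.3, 0, 0, 0, 0.1, 0, 6.6, 0, 0, 0, 0.1, 0, 6.9, 0, 0, 0, 0.1, 0, 7.2, 0, 0, 0, 0.1, 0, 7.2, 0, 0, 0, 0.1, 0, 7.2, 0, 0, 0]}}

```text
clock: 8.0
eef_pos: [0.5154, 0.0363, 0.1523]
eef_rot: [0.994, 0.105, -0.001, 0.0]
ft_force: [-0.6, 0.6, 1.3]
gripper_width: 0.0235
```

Run:
```python
from h import *
inc((.5155,.0353,.1505,12))
```

```text
t 8.0 pos [0.5154 0.0363 0.1523] yaw 12.05 F [-0.6  0.6  1.3] w 0.0235 zax [-0.001 -0.    -1.   ]
(0.5155, 0.0353, 0.1505, 12) [-0.01  0.1   0.18] [-0.01  0.09  0.05]
```

Call:
{"method": "apply_moves", "body": {"increments": [0, 0.1, 0.1, 0, 0, 0, 0, 0.1, 0.13, 0, 0, 0, 0.4, 0.1, 0.13, 0, 0, 0, 0.8, 0.1, 0.13, 0, 0, 0, 1.1, 0.1, 0.13, 0, 0, 0, 1.4, 0.1, 0.13, 0, 0, 0, 1.8, 0.1, 0.13, 0, 0, 0, 2.2, 0.1, 0.13, 0, 0, 0, 2.6, 0.1, 0.13, 0, 0, 0, 2.6, 0.1, 0.13, 0, 0, 0]}}

```text
clock: 9.0
eef_pos: [0.5421, 0.0409, 0.1511]
eef_rot: [0.994, 0.105, -0.0, 0.0]
ft_force: [0.5, 0.7, 2.4]
gripper_width: 0.0232
```

```bash
cat > chk.py <<'E'
from h import *
inc()
f=cams.grab_frame("side");P=cloud(f);im=f["image"].astype(int)
x,y,z=[P[...,i] for i in range(3)]
a=np.radians(12.2);u=(x-.5155)*np.cos(a)+(y-.0353)*np.sin(a);v=-(x-.5155)*np.sin(a)+(y-.0353)*np.cos(a)
m=(im[...,0]-im[...,2]>40)&(abs(z-.101)<.006)&(abs(v)<.045)&(u<.085)
print("orange top u range mm",np.percentile(u[m],[1,5,95])*1000,m.sum())
e=ctrl.read_state()["eef_pos"]
print("tcp u",((e[0]-.5155)*np.cos(a)+(e[1]-.0353)*np.sin(a))*1000,"v",(-(e[0]-.5155)*np.sin(a)+(e[1]-.0353)*np.cos(a))*1000)
E
python3 chk.py
```

```text
t 9.0 pos [0.5421 0.0409 0.1511] yaw 12.05 F [0.5 0.7 2.4] w 0.0232 zax [-0. -0. -1.]
orange top u range mm [-14.15540207 -13.10710083  62.25071038] 783
tcp u 27.112004594215417 v -0.1616270798338584
```

The slide moves with the pin, about 19 mm so far as expected. I push on.

Call:
{"method": "apply_moves", "body": {"increments": [0.4, 0, 0, 0, 0, 0, 0.9, 0, 0, 0, 0, 0, 1.4, 0, 0, 0, 0, 0, 1.9, 0, 0, 0, 0, 0, 2.4, 0, 0, 0, 0, 0, 2.9, 0, 0, 0, 0, 0, 3.4, 0, 0, 0, 0, 0, 3.9, 0, 0, 0, 0, 0, 4.3, 0, 0, 0, 0, 0, 4.3, 0, 0, 0, 0, 0]}}

```text
clock: 10.05
eef_pos: [0.585, 0.0498, 0.1512]
eef_rot: [0.994, 0.105, 0.001, 0.0]
ft_force: [0.6, 0.5, 1.2]
gripper_width: 0.0233
```

```bash
python3 chk.py
```

```text
t 10.05 pos [0.585  0.0498 0.1512] yaw 12.06 F [0.6 0.5 1.2] w 0.0233 zax [ 0.001 -0.    -1.   ]
orange top u range mm [23.92194686 24.75991736 80.10059089] 628
tcp u 70.97103651799887 v -0.5575184949336877
```

Call:
{"method": "apply_moves", "body": {"increments": [0.05, 0, 0, 0, 0, 0, 0.1, 0, 0, 0, 0, 0, 0.15, 0, 0, 0, 0, 0, 0.2, 0, 0, 0, 0, 0, 0.25, 0, 0, 0, 0, 0, 0.3, 0, 0, 0, 0, 0, 0.35, 0, 0, 0, 0, 0, 0.4, 0, 0, 0, 0, 0, 0.4, 0, 0, 0, 0, 0, 0.4, 0, 0, 0, 0, 0]}}

```text
clock: 11.1
eef_pos: [0.587, 0.0502, 0.1509]
eef_rot: [0.994, 0.105, -0.001, 0.0]
ft_force: [-6.0, -2.6, 4.5]
gripper_width: 0.0235
```

```bash
python3 chk.py
```

```text
t 11.1 pos [0.587  0.0502 0.1509] yaw 12.07 F [-6.  -2.6  4.5] w 0.0235 zax [-0.002 -0.001 -1.   ]
orange top u range mm [23.99525581 25.04511355 80.82409309] 634
tcp u 73.0513613937537 v -0.5411582260772315
```

Call:
{"method": "apply_moves", "body": {"increments": [0.1, 0, 0, 0, 0, 0, 0.2, 0, 0, 0, 0, 0, 0.3, 0, 0, 0, 0, 0, 0.4, 0, 0, 0, 0, 0, 0.4, 0, 0, 0, 0, 0, 0.4, 0, 0, 0, 0, 0, 0.3, 0, 0, 0, 0, 0, 0.2, 0, 0, 0, 0, 0, 0.1, 0, 0, 0, 0, 0, 0.1, 0, 0, 0, 0, 0]}}

```text
clock: 12.15
eef_pos: [0.587, 0.0503, 0.1504]
eef_rot: [0.994, 0.105, -0.002, 0.0]
ft_force: [-4.6, -2.1, 0.2]
gripper_width: 0.0233
```

```bash
python3 chk.py
```

```text
t 12.15 pos [0.587  0.0503 0.1504] yaw 12.07 F [-4.6 -2.1  0.2] w 0.0233 zax [-0.004 -0.001 -1.   ]
orange top u range mm [23.89639351 24.89268966 80.81969299] 636
tcp u 73.09964696073493 v -0.499933971820311
```

The slide is at its stop: the force built up and the slide did not move. I lift straight up.

Call:
{"method": "apply_moves", "body": {"increments": [0, 0, -0.3, 0, 0, 0, 0, 0, -0.7, 0, 0, 0, 0, 0, -1.1, 0, 0, 0, -0.2, 0, -1.6, 0, 0, 0, -0.4, 0, -2.2, 0, 0, 0, -0.5, 0, -3.2, 0, 0, 0, -0.5, 0, -4.5, 0, 0, 0, -0.5, 0, -6, 0, 0, 0, -0.5, 0, -7.5, 0, 0, 0, -0.5, 0, -7.5, 0, 0, 0]}}

```text
clock: 13.2
eef_pos: [0.5847, 0.0493, 0.2288]
eef_rot: [0.994, 0.105, 0.001, 0.001]
ft_force: [0.6, 0.3, -1.6]
gripper_width: 0.0234
```

```bash
python3 chk.py
python3 - <<'E'
from h import *
inc((.466,.2955,.228,10.3))
f=cams.grab_frame("side");P=cloud(f);e=ctrl.read_state()["eef_pos"]
x,y,z=[P[...,i] for i in range(3)]
m=(np.hypot(x-e[0],y-e[1])<.025)&(z>.13)&(z<.2)
for a in np.arange(.135,.2,.01):
    q=P[m&(abs(z-a)<.005)];print(round(a,3),len(q),np.round(q.mean(0),4) if len(q) else "")
save(f,"out.png",(200,60,370,230),4)
# hole in the stand
n=(abs(x-.466)<.035)&(abs(y-.295)<.035)
q=P[n&(z<.066)&(z>0)]; t=P[(abs(x-.466)<.06)&(abs(y-.295)<.06)&(abs(z-.075)<.006)]
print("hole pts",len(q),cv2.minAreaRect((q[:,:2]*1000).astype(np.float32)),"top",cv2.minAreaRect((t[:,:2]*1000).astype(np.float32)))
E
```

```text
t 13.2 pos [0.5847 0.0493 0.2288] yaw 12.07 F [ 0.6  0.3 -1.6] w 0.0234 zax [ 0.002 -0.001 -1.   ]
orange top u range mm [23.90446799 25.12056914 81.9942262 ] 729
tcp u 69.76496733914344 v -0.7309811572316292
t 13.25 pos [0.5838 0.0493 0.2273] yaw 12.07 F [-0.4  1.1 -2.1] w 0.0234 zax [-0.    -0.001 -1.   ]
(0.466, 0.2955, 0.228, 10.3) [ -6.38 -26.54  -0.1 ] [0.07 0.02 1.77]
0.135 0 
0.145 1 [0.5802 0.0464 0.1485]
0.155 13 [0.5813 0.052  0.1557]
0.165 17 [0.5808 0.0513 0.1642]
0.175 17 [0.5803 0.0514 0.1739]
0.185 16 [0.5813 0.0516 0.1845]
0.195 6 [0.5799 0.0533 0.1924]
hole pts 592 ((456.9159240722656, 295.3970642089844), (52.2600212097168, 69.5575180053711), 1.424713134765625) top ((466.08831787109375, 293.14483642578125), (71.94593811035156, 73.30990600585938), 10.854058265686035)
```

View pics/out.png

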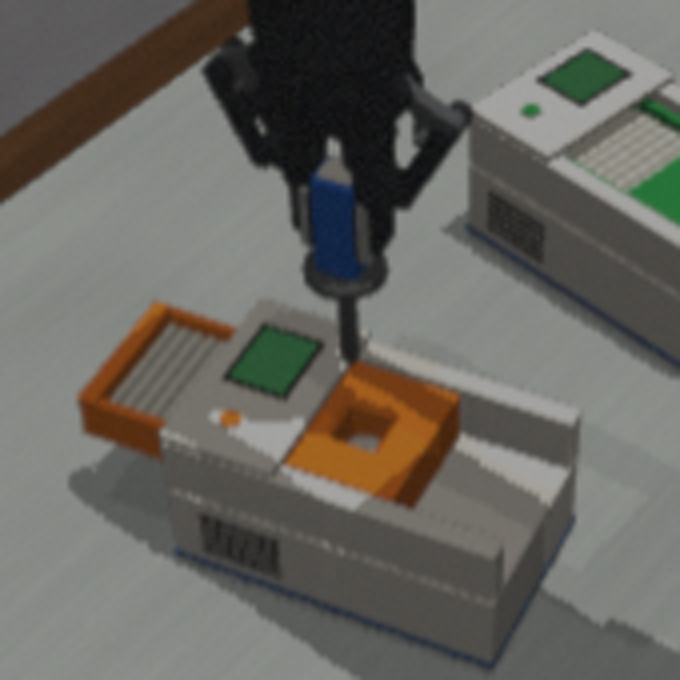

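The slide sticks out at the far end (crop (150,380)), the recess is now near the roof, and the pin is straight. I return to the stand.

Call:
{"method": "apply_moves", "body": {"increments": [-0.7, -3, 0, 0, 0, 0, -1.7, -7, 0, 0, 0, 1, -2.6, -11, 0, 0, 0, 1.8, -3.6, -15, 0, 0, 0, 1.8, -4.6, -19, 0, 0, 0, 1.8, -5.5, -22.5, 0, 0, 0, 1.8, -6.1, -25, 0, 0, 0, 1.8, -6.4, -26.5, 0, 0, 0, 1.8, -6.4, -26.5, 0, 0, 0, 1.8, -6.4, -26.5, 0, 0, 0, 1.8]}}

```text
clock: 14.3
eef_pos: [0.4652, 0.2946, 0.2258]
eef_rot: [0.996, 0.09, -0.001, 0.001]
ft_force: [0.3, -0.7, -1.2]
gripper_width: 0.0234
```

Run:
```python
from h import *
inc((.466,.2955,.17,10.3),(.466,.2955,.0935,10.3))
f=cams.grab_frame("side");save(f,"back.png",(180,150,340,330),4)
P=cloud(f);e=ctrl.read_state()["eef_pos"];x,y,z=[P[...,i] for i in range(3)]
m=(np.hypot(x-e[0],y-e[1])<.025)&(z>.145)&(z<.19)
print(P[m].mean(0),z[m].min())
```

```text
t 14.3 pos [0.4652 0.2946 0.2258] yaw 10.3 F [ 0.3 -0.7 -1.2] w 0.0234 zax [-0.002 -0.002 -1.   ]
(0.466, 0.2955, 0.17, 10.3) [ 0.11 -0.08  5.58] [0.09 0.16 0.  ]
(0.466, 0.2955, 0.0935, 10.3) [ 0.14 -0.09 13.23] [0.09 0.16 0.  ]
[0.46260952 0.29546198 0.16750706] 0.14946241485102177
```

View pics/back.png

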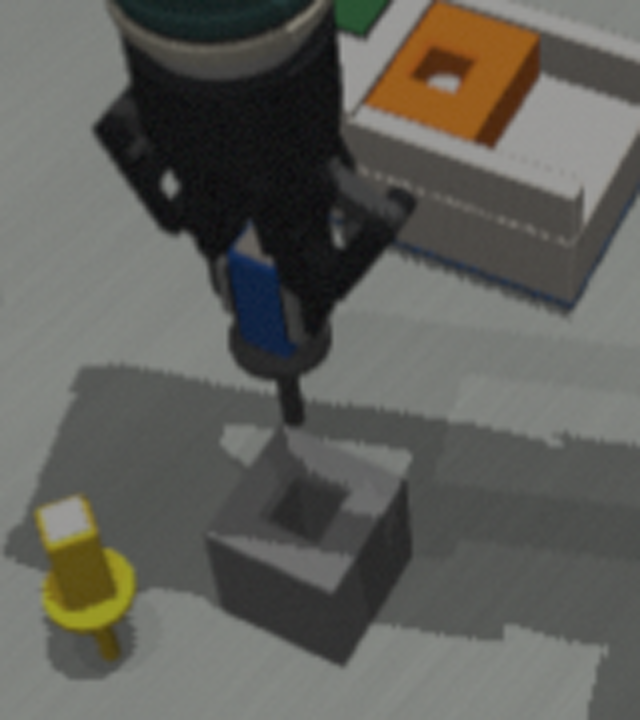

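The pin is over the stand's hole (tip at crop (292,420), hole at (305,510)). Descending.

Call:
{"method": "apply_moves", "body": {"increments": [0.1, -0.1, 1.5, 0, 0, 0, 0.1, -0.1, 3, 0, 0, 0, 0.1, -0.1, 4.5, 0, 0.1, 0, 0.1, -0.1, 6.2, 0, 0.1, 0, 0.1, -0.1, 8, 0, 0.1, 0, 0.1, -0.1, 10, 0, 0.1, 0, 0.1, -0.1, 11.5, 0, 0.1, 0, 0.1, -0.1, 12.3, 0, 0.1, 0, 0.1, -0.1, 12.8, 0, 0.1, 0, 0.1, -0.1, 12.8, 0, 0.1, 0]}}

```text
clock: 15.35
eef_pos: [0.4661, 0.2946, 0.0976]
eef_rot: [0.996, 0.089, -0.001, 0.001]
ft_force: [-0.3, -0.4, -1.6]
gripper_width: 0.0236
```

Run:
```python
from h import *
inc((.466,.2955,.0935,10.3))
```

```text
t 15.35 pos [0.4661 0.2946 0.0976] yaw 10.21 F [-0.3 -0.4 -1.6] w 0.0236 zax [-0.001 -0.002 -1.   ]
(0.466, 0.2955, 0.0935, 10.3) [ 0.   -0.09  0.41] [ 0.1   0.09 -0.09]
```

Call:
{"method": "apply_moves", "body": {"increments": [0, 0, 0.1, 0, 0, 0, 0, 0, 0.2, 0, 0, 0, 0, 0, 0.3, 0, 0, 0, 0, 0, 0.35, 0, 0, 0, 0, 0, 0.4, 0, 0, 0, 0, 0, 0.45, 0, 0, 0, 0, 0, 0.5, 0, 0, 0, 0, 0, 0.5, 0, 0, 0, 0, 0, 0.5, 0, 0, 0, 0, 0, 0.5, 0, 0, 0]}}

```text
clock: 16.35
eef_pos: [0.4661, 0.2947, 0.0934]
eef_rot: [0.996, 0.089, -0.0, 0.001]
ft_force: [-2.3, -1.5, 7.2]
gripper_width: 0.0234
```

Contact shows at the original seated height (0.0934, +7 N). I release, then retreat upward.

Call:
{"method": "apply_moves", "body": {"increments": [0, 0, 0, 0, 0, 0, 0, 0, 0, 0, 0, 0, 0, 0, 0, 0, 0, 0, 0, 0, 0, 0, 0, 0, 0, 0, 0, 0, 0, 0, 0, 0, 0, 0, 0, 0, 0, 0, 0, 0, 0, 0, 0, 0, 0, 0, 0, 0, 0, 0, 0, 0, 0, 0, 0, 0, 0, 0, 0, 0], "fingers": 1}}

```text
clock: 17.35
eef_pos: [0.4662, 0.2947, 0.0934]
eef_rot: [0.996, 0.089, -0.0, 0.001]
ft_force: [-0.2, 0.4, 0.2]
gripper_width: 0.0853
```

Call:
{"method": "apply_moves", "body": {"increments": [0, 0, -0.5, 0, 0, 0, 0, 0, -1.5, 0, 0, 0, 0, 0, -3, 0, 0, 0, 0, 0, -5, 0, 0, 0, 0, 0, -8, 0, 0, 0, 0, 0, -11, 0, 0, 0, 0, 3, -14, 0, 0, 0, 0, 7, -16, 0, 0, 0, 0, 11, -16, 0, 0, 0, 0, 11, -16, 0, 0, 0]}}

```text
clock: 18.35
eef_pos: [0.487, 0.1831, 0.2555]
eef_rot: [0.996, 0.087, 0.001, 0.002]
ft_force: [0.7, -0.3, -0.5]
gripper_width: 0.0851
```

```bash
python3 chk.py
python3 - <<'E'
from h import *
f=cams.grab_frame("side");save(f,"end.png",(150,50,450,340),2.4 if 0 else 2)
for n in("top","side"):
    f=cams.grab_frame(n);P=cloud(f);x,y,z=[P[...,i] for i in range(3)]
    q=P[(np.hypot(x-.466,y-.295)<.03)&(z>.131)&(z<.16)];print(n,len(q),q.mean(0) if len(q) else "",np.median(q[:,2]) if len(q) else "")
E
```

```text
t 18.35 pos [0.487  0.1831 0.2555] yaw 10.01 F [ 0.7 -0.3 -0.5] w 0.0851 zax [ 0.002 -0.003 -1.   ]
orange top u range mm [23.86779168 28.28555812 83.36176527] 434
tcp u 3.1132917071326585 v 152.48193216129224
top 0  
side 194 [0.46364481 0.29566106 0.1409848 ] 0.1421932263295178
```

View pics/end.png

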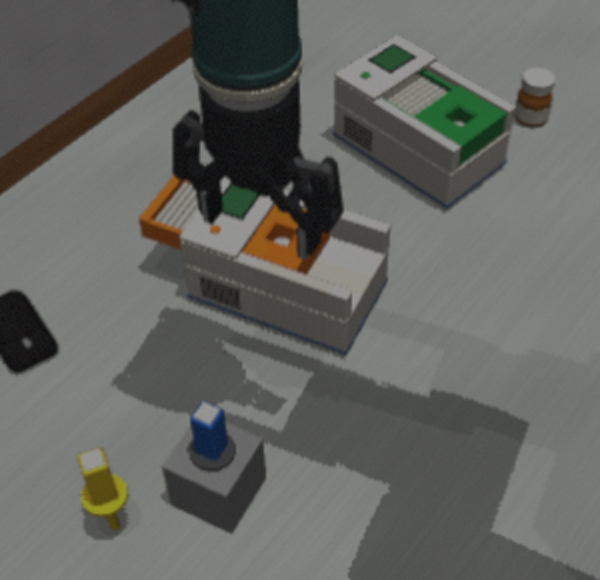

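The blue tool stands upright in its stand (crop (210,430)), its top at z = 0.142 m. The orange slide is out, the green slide is untouched, and the gripper is clear of everything.

```bash
python3 -c "
from station import hand_in
print(hand_in())"
```

```text
the job is handed in; nothing more can be done
None
```

The job is done and handed in at about 18.5 s of robot time. I took the blue-handled pin tool from its stand and held the orange slide's button down with the pin. Still holding it, I pushed the slide out until it stopped, then lifted the pin clear and stood the tool back in its stand.

**Slide at its stop:** the pin had travelled about 73 mm, of which about 8.5 mm was play before it touched the recess wall. The force rose to about 6 N. A further push did not move the slide, and its near edge stayed at the same place after the pin was lifted.

**Tool back in its stand:** contact came at the original seated height of 93.4 mm. The last side picture shows it upright with its top at 0.142 m (0.141 m expected).

**Nothing else disturbed:** the green sampler and the yellow look-alike stand where they were, and the open gripper is clear of everything.

**Failed check:** the top camera gave no points on the tool's handle at the end, so only the side camera confirms that the tool is back. I assume the arm was in the top camera's way.

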